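Fetch the dappen dish from between the bottles and put it on the scale

TASK

The little glass dish stands tightly between the amber bottle and the brown jar in the narrow bottle rack, and I need it standing upright in the middle of the scale for weighing. First stand the bottle and the jar aside on the steel tray, then move the dish to the scale while they wait there, and finally put the bottle and the jar back in the rack, each upright exactly where it stood at the start. Never tip the glassware over, and leave the note pad, the cobalt jar and the file block undisturbed.

Things in the scene. Friction and masses are not known exactly. Their poses are not given: they have to be found in the camera images.
- amber_bottle: Amber glass bottle with white cap, 42 mm diameter, 85 mm tall overall; starts upright in the bottle rack at one end of the row of three (which end varies). Origin: centre of its underside, z up along its axis. Grip it on its straight glass body, between the rack's walls' top and 65 mm above its underside; the cap gives no hold. About 0.09 kg.
- brown_jar: Small round brown jar with black cap, 44 mm diameter, cap 38 mm diameter from 38 mm up, 52 mm tall; starts upright in the bottle rack at the other end of the row. Origin: centre of its underside, z up along its axis. About 0.05 kg.
- dappen_dish: Little hourglass-shaped clear glass dish (dappen dish), 33 mm diameter, 24 mm tall; starts in the middle of the bottle rack, 4 to 11 mm from the bottle on one side and the jar on the other. Origin: centre of its underside, z up along its axis. It does not rise above the rack's walls, so it can be gripped only along the row once the bottle and jar are out. About 0.03 kg.
- bottle_rack: Fixed narrow aluminium channel with a flat grey plastic floor, 62 x 180 mm, open at both ends. Origin: centre of its underside; y runs along the channel (the row of three), x across it. The floor is 4 mm above the origin, the two side walls are 56 mm apart inside, 3 mm thick, tops 28 mm above the origin.
- side_tray: Fixed flat stainless tray, 173 (x) x 269 (y) mm, rolled rim 12 mm high. Origin: centre of its underside; its flat floor is 2 mm above that, about 140 x 236 mm.
- scale: Fixed round white scale, 147 mm diameter, flat top 21 mm above its origin, which is the centre of its underside.
- note_pad: Loose yellow note pad, 60 x 90 x 12 mm, lying on the desk; leave alone. Origin: centre of its underside.
- cobalt_jar: Loose dark blue round jar, 70 mm diameter, 81 mm tall; leave alone. Origin: centre of its underside.
- file_block: Loose drilled steel block with small root canal files, 37 x 38 x 59 mm; leave alone. Origin: centre of its underside.

How it is judged (in metres and radians):
On the way, in this order (a step that is already met when the one before it is completed fails the run):
1. the bottle and the jar both stand upright on the steel tray, released, while the dish is still in the rack (x of amber_bottle in the frame of side_tray between -0.075 and 0.075 m and y of amber_bottle in the frame of side_tray between -0.122 and 0.122 m and z of each of amber_bottle, brown_jar in the frame of side_tray below 0.012 m and angle between each of amber_bottle, brown_jar's own z axis and vertical below 0.15 rad and contact force between each of amber_bottle, brown_jar and the fingers below 0.1 N and x of brown_jar in the frame of side_tray between -0.075 and 0.075 m and y of brown_jar in the frame of side_tray between -0.122 and 0.122 m and distance of dappen_dish from where it was at the start of the episode below 0.03 m), for 0.2 s.
2. the dish stands on the middle of the scale, released, while the bottle and the jar still stand on the tray (horizontal distance between dappen_dish and scale below 0.015 m and z of dappen_dish in the frame of scale between 0.013 and 0.029 m and linear speed of dappen_dish below 0.02 m/s and angular speed of dappen_dish below 0.3 rad/s and angle between each of dappen_dish, amber_bottle, brown_jar's own z axis and vertical below 0.15 rad and contact force between each of dappen_dish, amber_bottle, brown_jar and the fingers below 0.1 N and x of amber_bottle in the frame of side_tray between -0.075 and 0.075 m and y of amber_bottle in the frame of side_tray between -0.122 and 0.122 m and z of each of amber_bottle, brown_jar in the frame of side_tray below 0.012 m and x of brown_jar in the frame of side_tray between -0.075 and 0.075 m and y of brown_jar in the frame of side_tray between -0.122 and 0.122 m), for 0.2 s.
At the end, for the whole second after the job is handed in: The dish stands upright (within 0.15 rad), released and at rest on the scale, its centre within 15 mm of the scale's centre; the bottle and the jar stand upright, released and at rest, each within 15 mm of where it stood at the start (horizontal distance between dappen_dish and scale below 0.015 m and z of dappen_dish in the frame of scale between 0.013 and 0.029 m and linear speed of each of dappen_dish, amber_bottle, brown_jar below 0.02 m/s and angular speed of each of dappen_dish, amber_bottle, brown_jar below 0.3 rad/s and angle between each of dappen_dish, amber_bottle, brown_jar's own z axis and vertical below 0.15 rad and contact force between each of dappen_dish, amber_bottle, brown_jar and the fingers below 0.1 N and distance of each of amber_bottle, brown_jar from where it was at the start of the episode below 0.015 m); the robot touches nothing.
It fails at once if the bottle, the jar or the dish is tipped by more than 0.6 rad (angle between any of amber_bottle, brown_jar, dappen_dish's own z axis and vertical above 0.6 rad).
It fails at once if the note pad, the cobalt jar or the file block is moved by more than 20 mm (distance of any of note_pad, cobalt_jar, file_block from where it was at the start of the episode above 0.02 m).
It also fails if it takes over 120 s, if anything falls off the work surface, if the arm or the gripper's body presses on something with over 40 N, if the wrist force passes 120 N, or if a joint passes its speed limit or range.

ROBOT

A 6-joint arm with a two-finger parallel gripper is mounted at the origin on a cart in front of the work surface, level with it; the furniture and walls round the work are solid. World frame = base frame: x ahead of the robot, y to its left, z up, the work surface at z = 0. Lengths are in m, angles in degrees, forces in N, time in s.
With the tool pointing down it reaches from about 0.35 to 0.725 m from the base axis. Payload 4.3 kg.
Tool frame: the origin (TCP) lies at the very end of the fingers, on their centre line; the grasp point (between the pads) lies 19 mm behind it; z points along the fingers, y is the direction in which the jaws open and shut (so a half turn about z gives the same grasp; the last joint's range is limited). The gripper opens to 85 mm and grips with 20 to 120 N. Pads are 22 mm wide; open, the fingers measure 114 mm over their backs; the gripper's body (76 mm by 85 mm) begins 54 mm behind the grasp point. The pads swing forward as they close: fully open they stand 13 mm farther back than shut.
Start: joints at [-72.324, 21.618, 4.641, 73.018, 0, 83.68], TCP at [0.234, -0.525, 0.231] pointing down, gripper open.
Joint ranges: [-156.06, 156.06], [-48.1, 94.91], [-58.44, 69.94], [-101.28, 121.22], [-78.64, 73.56], [-180, 180]. Speed limits (degrees/s): [147.25, 147.25, 180, 180, 180, 180].

INTERFACE

Orientations are given as [roll, pitch, yaw] about the fixed x, y, z axes, in that order (R = Rz(yaw) Ry(pitch) Rx(roll)).
In Python, from station import manip, cams gives the robot as it stands.
- The arm moves only by the tool arm_command, never from a script. Its argument "motion" is a list of rows, each a list of 3 entries, a list of its own where there are three numbers: the gripper command: -1 is shut, 1 is fully open, values between are in proportion, then the shift along the tool's x, y, z in mm, then the turn, a rotation vector about the tool's x, y, z in rad. In form: [[claw, [tx, ty, tz], [wx, wy, wz]], ...]. A call has 1 to 20 rows; each row shifts and turns the commanded pose from where the row before left it, along the tool's axes as they then stand; what a row does not reach is not made up. A row lasts 1/8 s, in which the tool goes at most 62.5 mm and 10.7 degrees, less where a joint would pass 70% of its speed; a pose out of reach is approached as far as the arm can. A call is refused whole if a number of a shift passes 62.5 or a number of a turn 0.188, either way. A call with a gripper value outside its range is refused whole. The fingers move at their own pace and stop on an object; "grip_force" is the grip in N (left out, the last holds). Time passes only in rows, so rows that do not move let the fingers close. It gives the time, the measured TCP pose, the force and the opening at its end, in the units of the state.
- manip.sense(): the state, without advancing time (a new reading comes with each control period).
- cams.capture(name): name is "side" or "top" or "wrist"; returns (picture, depth): 480x640x3 uint8, red, green, blue; 480x640 float32, m along the optical axis (not along the pixel's ray), 0 where there is no reading.
- cams.calibration(name): a dict with "K" (3x3 intrinsics, pixels), "R" (3x3) and "t" (3): a world point X has camera coordinates R X + t. Camera axes: x right, y down, z forward; pixel columns grow to the right and rows downward; lengths in m; the calibration is good to about 2 mm. A picture is of the moment at which its call begins: read the wrist's pose just before it. calibration takes no time and is no camera call; for the wrist camera it gives the pose at the moment of the call.
- manip.close_job(): hands the job in, once; it reports no verdict.
The state is a dict: "t": time; "q": joint angles; "joint_velocities": joint speeds; "joint_efforts": joint torques, N m; "eef_pos": TCP position; "orientation": TCP orientation; "contact_force": force on the tool from outside, world axes, zero at the start; "wrist_torque": the same for the moment, N m; "grip_width": finger opening in m.
Only numpy, scipy, OpenCV 4.12 (cv2) and the standard library are available. Lean on these libraries where they do the work, as an engineer would, in place of code of your own. Each camera call takes 0.05 s, during which the arm holds its last target. There are 200 camera calls.

## Working session

There is one attempt and no reset: what is moved stays moved. The work goes in short steps, Python scripts to look and compute and a tool call to move; the robot and the scene stay as the last step left them, time stands still between calls to the robot, and variables do not carry over. Pictures are saved under pics/ and viewed, about 12 in all and at most 16, crops included, and the job is handed in when it is done.

Besides the shell and the picture viewer there is one more tool, called by a JSON object that holds its "name" and its "arguments", one argument or row to a line. arm_command: Moves the arm, as the interface text tells. Its arguments: {"type":"object","properties":{"motion":{"type":"array"},"grip_force":{"type":"number"}},"required":["motion"]}

```bash
mkdir -p pics; ls
cat > h.py <<'E'
import numpy as np, cv2
from station import manip, cams
def cap(n,f=None):
    c=cams.calibration(n); im,d=cams.capture(n)
    if f: cv2.imwrite('pics/'+f,im[:,:,::-1])
    return im,d,c
def world(d,c):
    K,R,t=map(np.array,(c['K'],c['R'],c['t'])); v,u=np.mgrid[:480,:640]
    P=np.stack([(u-K[0,2])*d/K[0,0],(v-K[1,2])*d/K[1,1],d],-1)
    W=(P-t.ravel())@R; W[d==0]=np.nan
    return W
E
python3 - <<'E'
from h import *
print(manip.sense())
for n in('top','side'):
    im,d,c=cap(n,n+'.png'); np.savez(n,im=im,d=d,**c)
    print(n,c)
E
```

```text
pics
{'t': 0.0, 'q': array([-7.23279273e+01,  2.16607028e+01,  4.56409782e+00,  7.30148544e+01,
       -5.44743946e-04,  8.36789077e+01]), 'joint_velocities': array([-0.14841653,  0.08480699, -0.08435388,  0.04563975,  0.016485  ,
       -0.05162036]), 'joint_efforts': array([-2.59702181e-03, -4.63605416e+01,  2.69875664e+01,  2.08873709e-02,
       -3.48832818e-04, -1.04131556e-05]), 'eef_pos': array([ 0.23361238, -0.52472827,  0.23038059]), 'orientation': array([-1.79889158e+02, -1.17302687e-02,  2.39931541e+01]), 'contact_force': array([ 0.09766332, -1.04438125,  0.79254053]), 'wrist_torque': array([ 0.03433293,  0.04692714, -0.03977292]), 'grip_width': 0.08506827133801252}
top {'K': array([[577.92490064,   0.        , 333.98533668],
       [  0.        , 577.92490064, 242.72361583],
       [  0.        ,   0.        ,   1.        ]]), 'R': array([[ 0.01145383, -0.99965041,  0.02383017],
       [-0.98259303, -0.01567111, -0.18510902],
       [ 0.18541775, -0.02129516, -0.98242902]]), 't': array([-0.02773654,  0.57830705,  1.04546912])}
side {'K': array([[490.29374782,   0.        , 318.6345413 ],
       [  0.        , 490.29374782, 240.57454223],
       [  0.        ,   0.        ,   1.        ]]), 'R': array([[ 9.96973433e-01,  7.77418418e-02,  4.24708909e-04],
       [ 3.53598151e-02, -4.48581000e-01, -8.93042423e-01],
       [-6.92362465e-02,  8.90354588e-01, -4.49972276e-01]]), 't': array([-0.6031391 ,  0.00491344,  1.14264835])}
```

View pics/top.png

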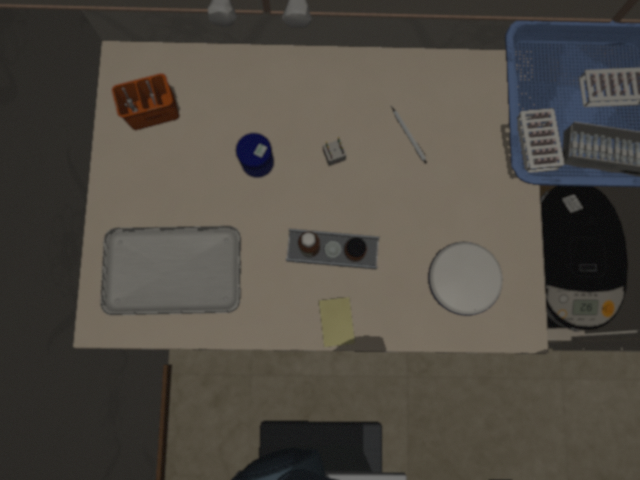

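View pics/side.png

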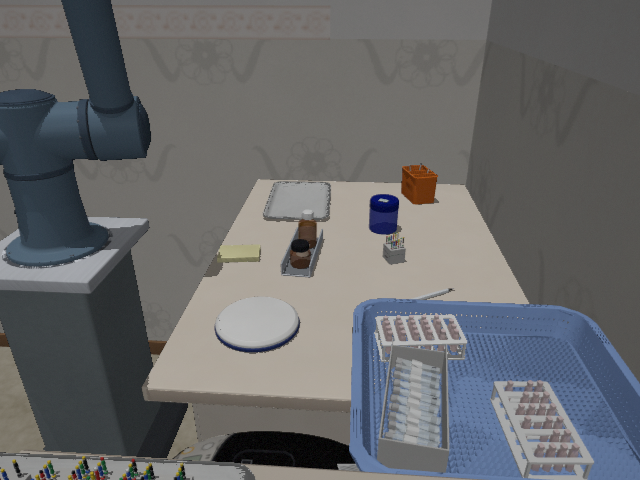

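The top picture shows the rack around (333,249) with the bottle cap at (309,240), the dish at (333,249) and the jar cap at (356,249). The tray is at (171,270), the scale at (466,278), the pad at (337,322), the cobalt jar at (255,155) and the file block at (334,151). The side view agrees with this.

Run:
```python
from h import *
z=np.load('top.npz'); W=world(z['d'],z); im=z['im']
def reg(n,u0,u1,v0,v1,z0,z1):
    p=W[v0:v1,u0:u1].reshape(-1,3); m=(p[:,2]>z0)&(p[:,2]<z1); p=p[m]
    r=cv2.minAreaRect((p[:,:2]*1000).astype(np.float32))
    print(n,len(p),'med',np.median(p,0).round(4),'rect',np.round(r[0],1),np.round(r[1],1),round(r[2],1))
reg('cap',285,330,225,260,.075,.1)
reg('jarcap',340,375,235,265,.045,.065)
reg('rackwalls',280,385,222,275,.022,.034)
reg('scale',420,510,235,325,.015,.03)
reg('tray',90,250,215,325,.008,.02)
reg('trayfloor',90,250,215,325,.0005,.005)
reg('cobalt',225,285,125,185,.07,.1)
reg('file',315,355,130,170,.03,.08)
reg('pad',310,365,290,352,.008,.02)
g=cv2.cvtColor(im,cv2.COLOR_RGB2BGR)
cv2.imwrite('pics/crop.png',cv2.resize(cv2.convertScaleAbs(g[220:280,280:390],alpha=1.7),None,fx=7,fy=7,interpolation=cv2.INTER_CUBIC))
print(W[249,333],W[250,356],W[240,309])
```

```text
cap 157 med [0.5786 0.0292 0.0859] rect [579.8  30.1] [25.4 23.8] 19.1
jarcap 315 med [ 0.5725 -0.0616  0.0538] rect [572.3 -61. ] [37.1 36.5] 1.5
rackwalls 580 med [ 0.5666 -0.0208  0.0263] rect [574.6 -16.2] [177.3  63.9] 85.8
scale 3599 med [ 0.5208 -0.2786  0.0183] rect [ 521.4 -278.2] [140.2 140.3] 56.6
tray 809 med [0.5295 0.2919 0.0093] rect [529.6 298.1] [172.8 268.5] 2.0
trayfloor 3628 med [0.5294 0.2942 0.0016] rect [531.6 303.2] [217.  318.2] 1.0
cobalt 1002 med [0.7531 0.1385 0.0779] rect [754.5 138.7] [68.4 68.7] 65.2
file 302 med [ 0.771  -0.018   0.0334] rect [772.3 -17.7] [36.3 37.9] 22.3
pad 1268 med [ 0.433  -0.0263  0.0106] rect [432.9 -26.3] [90.1 59.9] 7.3
[ 0.57322618 -0.01885219  0.01629087] [ 0.56597325 -0.0620782   0.05011922] [0.57597178 0.02695446 0.09152795]
```

View pics/crop.png

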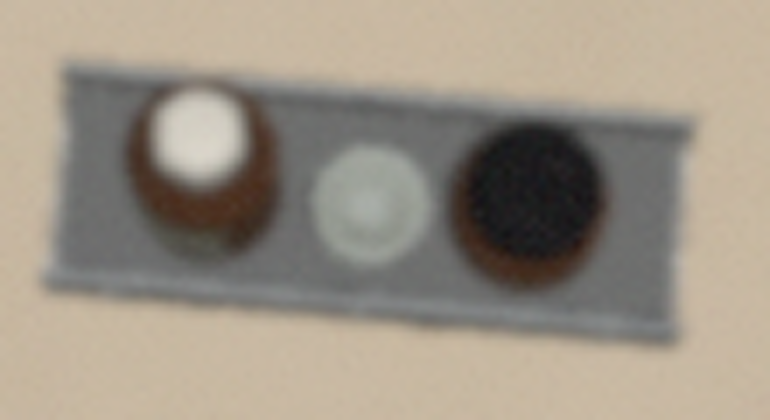

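Rack yaw is about -4.2°, the bottle is at (0.579, 0.030) and the jar at (0.572, -0.061). I'll turn the tool to yaw 85.8° so the jaws open across the rack, then go above the bottle.

{"name": "arm_command", "arguments": {
  "motion": [
    [1,[0,0,0],[0,0,-0.18]],
    [1,[0,0,0],[0,0,-0.18]],
    [1,[0,0,0],[0,0,-0.18]],
    [1,[0,0,0],[0,0,-0.18]],
    [1,[0,0,0],[0,0,-0.18]],
    [1,[0,0,0],[0,0,-0.18]]
  ],
  "grip_force": 30
}}

```text
t: 0.85
eef_pos: [0.2337, -0.5249, 0.2307]
orientation: [-180.0, -0.1, 86.2]
contact_force: [-0.1, 1.1, -0.6]
grip_width: 0.0854
```

{"name": "arm_command", "arguments": {
  "motion": [
    [1,[36.2,19,2.5],[0,0,0]],
    [1,[36.2,19,2.5],[0,0,0]],
    [1,[36.2,19,2.5],[0,0,0]],
    [1,[36.2,19,2.5],[0,0,0]],
    [1,[36.2,19,2.5],[0,0,0]],
    [1,[36.2,19,2.5],[0,0,0]],
    [1,[36.2,19,2.5],[0,0,0]],
    [1,[36.2,19,2.5],[0,0,0]],
    [1,[36.2,19,2.5],[0,0,0]],
    [1,[36.2,19,2.5],[0,0,0]],
    [1,[36.2,19,2.5],[0,0,0]],
    [1,[36.2,19,2.5],[0,0,0]],
    [1,[36.2,19,2.5],[0,0,0]],
    [1,[36.2,19,2.5],[0,0,0]],
    [1,[36.2,19,2.5],[0,0,0]],
    [1,[36.2,19,2.5],[0,0,0]],
    [1,[0,0,0],[0,0,0]],
    [1,[0,0,0],[0,0,0]]
  ]
}}

```text
t: 3.1
eef_pos: [0.5781, 0.0303, 0.1908]
orientation: [-179.9, 0.0, 85.9]
contact_force: [-0.1, -0.4, -0.3]
grip_width: 0.0852
```

Reached well. One close look with the wrist camera.

Run:
```python
from h import *
im,d,c=cap('wrist','w1.png'); np.savez('w1',im=im,d=d,**c); W=world(d,c)
cv2.imwrite('pics/w1.png',cv2.convertScaleAbs(im[:,:,::-1],alpha=1.6))
p=W.reshape(-1,3)
print(c['R'].round(2),(-c['R'].T@c['t']).round(3))
def f(n,m):
    q=p[m]
    if len(q)<10: print(n,len(q));return
    r=cv2.minAreaRect((q[:,:2]*1000).astype(np.float32)); print(n,len(q),np.median(q,0).round(4),np.round(r[0],1),np.round(r[1],1),round(r[2],1))
x,y,z=p.T
near=(x>.52)&(x<.63)&(y>-.12)&(y<.09)
f('cap',near&(z>.083)&(z<.095)&(y>0)); f('jar',near&(z>.05)&(z<.062)&(y<-.03)); f('wall',near&(z>.024)&(z<.032)); f('dish',near&(z>.024)&(z<.034)&(abs(x-.575)<.024)&(abs(y+.018)<.025))
```

```text
[[ 1.   -0.07 -0.  ]
 [-0.07 -0.96  0.26]
 [-0.02 -0.26 -0.97]] [0.583 0.096 0.333]
cap 830 [0.5782 0.0316 0.088 ] [578.   30.7] [24.3 24.3] 86.0
jar 1251 [ 0.5707 -0.0589  0.0549] [570.6 -60.3] [38.1 36.9] 85.6
wall 2138 [ 0.571  -0.0152  0.0271] [572.3 -16.1] [179.1  63. ] 85.7
dish 621 [ 0.5708 -0.023   0.0269] [576.6 -21.4] [44.7 43.1] 0.2
```

View pics/w1.png

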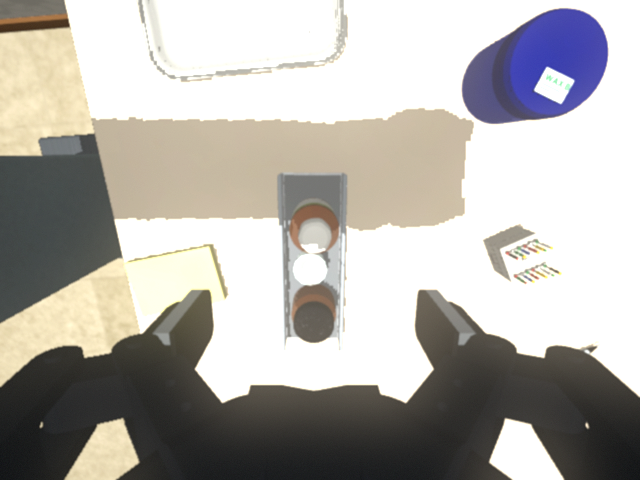

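The wrist view shows the bottle cap at (315,233), the dish at (310,268) and the jar at (313,322), centred between the fingers. The positions agree to about 2 mm, so I'll descend and grip the bottle.

{"name": "arm_command", "arguments": {
  "motion": [
    [1,[0,0,25],[0,0,0]],
    [1,[0,0,25],[0,0,0]],
    [1,[0,0,25],[0,0,0]],
    [1,[0,0,25],[0,0,0]],
    [1,[0,0,20],[0,0,0]],
    [1,[0,0,20],[0,0,0]],
    [1,[0,0,14],[0,0,0]],
    [-1,[0,0,0],[0,0,0]],
    [-1,[0,0,0],[0,0,0]],
    [-1,[0,0,0],[0,0,0]],
    [-1,[0,0,0],[0,0,0]],
    [-1,[0,0,0],[0,0,0]],
    [-1,[0,0,0],[0,0,0]]
  ],
  "grip_force": 30
}}

```text
t: 4.78
eef_pos: [0.5795, 0.0304, 0.0384]
orientation: [179.9, 0.0, 85.9]
contact_force: [-1.8, 0.2, 6.1]
grip_width: 0.0407
```

{"name": "arm_command", "arguments": {
  "motion": [
    [-1,[0,0,-8],[0,0,0]],
    [-1,[0,0,-14],[0,0,0]],
    [-1,[0,0,-16],[0,0,0]],
    [-1,[0,0,-16],[0,0,0]],
    [-1,[0,0,-16],[0,0,0]],
    [-1,[0,0,0],[0,0,0]],
    [-1,[0,0,0],[0,0,0]]
  ]
}}

```text
t: 5.65
eef_pos: [0.5785, 0.0305, 0.107]
orientation: [-180.0, 0.0, 85.9]
contact_force: [-0.2, 0.8, -0.8]
grip_width: 0.0402
```

Run:
```python
from h import *
im,d,c=cap('side'); 
cv2.imwrite('pics/s2.png',cv2.resize(cv2.convertScaleAbs(im[150:300,200:420,::-1],alpha=1.3),None,fx=3,fy=3))
```

```text
(no output)
```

View pics/s2.png

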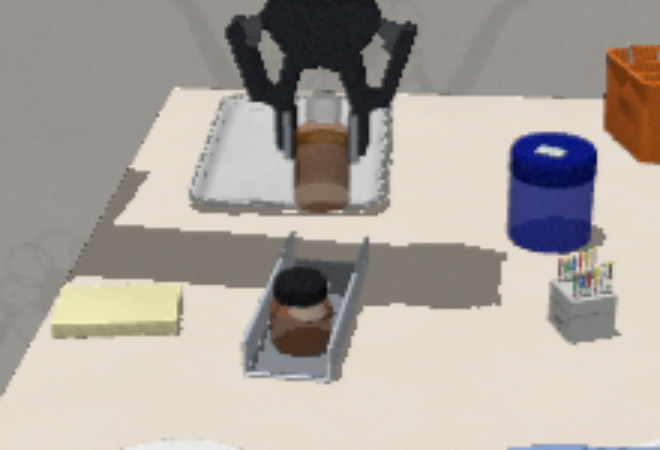

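The bottle is held upright at (320,170), clear of the rack. I'll carry it to the tray.

{"name": "arm_command", "arguments": {
  "motion": [
    [-1,[12,-3,0],[0,0,0]],
    [-1,[24,-5.5,0],[0,0,0]],
    [-1,[30,-7,0],[0,0,0]],
    [-1,[30,-7,0],[0,0,0]],
    [-1,[30,-7,0],[0,0,0]],
    [-1,[30,-7,0],[0,0,0]],
    [-1,[30,-7,0],[0,0,0]],
    [-1,[30,-7,0],[0,0,0]],
    [-1,[30,-7,0],[0,0,0]],
    [-1,[24,-5.5,0],[0,0,0]],
    [-1,[20,-4.5,0],[0,0,0]],
    [-1,[15,-3.5,0],[0,0,0]],
    [-1,[0,0,0],[0,0,0]],
    [-1,[0,0,20],[0,0,0]],
    [-1,[0,0,20],[0,0,0]],
    [-1,[0,0,15],[0,0,0]],
    [-1,[0,0,10],[0,0,0]],
    [-1,[0,0,4],[0,0,0]],
    [-1,[0,0,0],[0,0,0]],
    [-1,[0,0,0],[0,0,0]]
  ]
}}

```text
t: 8.2
eef_pos: [0.5304, 0.3401, 0.039]
orientation: [179.9, -0.0, 85.9]
contact_force: [0.2, 0.5, -0.9]
grip_width: 0.0405
```

{"name": "arm_command", "arguments": {
  "motion": [
    [-1,[0,0,1.5],[0,0,0]],
    [-1,[0,0,0],[0,0,0]],
    [-1,[0,0,1],[0,0,0]],
    [-1,[0,0,0],[0,0,0]],
    [-1,[0,0,0],[0,0,0]]
  ]
}}

```text
t: 8.82
eef_pos: [0.53, 0.3399, 0.036]
orientation: [180.0, -0.0, 85.9]
contact_force: [-0.6, 0.1, 0.5]
grip_width: 0.0402
```

{"name": "arm_command", "arguments": {
  "motion": [
    [0.2,[0,0,0],[0,0,0]],
    [0.6,[0,0,0],[0,0,0]],
    [1,[0,0,0],[0,0,0]],
    [1,[0,0,0],[0,0,0]],
    [1,[0,0,0],[0,0,0]],
    [1,[0,0,-15],[0,0,0]],
    [1,[0,0,-25],[0,0,0]],
    [1,[0,0,-30],[0,0,0]],
    [1,[0,0,-25],[0,0,0]]
  ]
}}

```text
t: 9.95
eef_pos: [0.5304, 0.3401, 0.1333]
orientation: [179.9, -0.1, 85.9]
contact_force: [0.2, -0.7, -0.5]
grip_width: 0.0856
```

{"name": "arm_command", "arguments": {
  "motion": [
    [1,[-16.5,3.2,0],[0,0,0]],
    [1,[-35,6,0],[0,0,0]],
    [1,[-35,6,0],[0,0,0]],
    [1,[-35,6,0],[0,0,0]],
    [1,[-35,6,0],[0,0,0]],
    [1,[-35,6,0],[0,0,0]],
    [1,[-35,6,0],[0,0,0]],
    [1,[-35,6,0],[0,0,0]],
    [1,[-35,6,0],[0,0,0]],
    [1,[-35,6,0],[0,0,0]],
    [1,[-35,6,0],[0,0,0]],
    [1,[-30,6,0],[0,0,0]],
    [1,[0,0,0],[0,0,0]],
    [1,[0,0,0],[0,0,0]]
  ]
}}

```text
t: 11.7
eef_pos: [0.5695, -0.0606, 0.1303]
orientation: [-179.9, -0.0, 85.8]
contact_force: [0.7, -0.0, -0.2]
grip_width: 0.085
```

```bash
cat > chk.py <<'E'
from h import *
W={}
im,d,c=cap('top'); W['top']=world(d,c); im2,d,c=cap('wrist'); W['wrist']=world(d,c)
B={'bottlecap':(.48,.6,.2,.42,.07,.1),'jarcap':(.53,.61,-.1,-.03,.048,.062),'jartray':(.48,.6,.2,.42,.044,.062),'bcaprack':(.54,.61,0,.07,.08,.1)}
for n in W:
    p=W[n].reshape(-1,3); x,y,z=p.T
    for k,b in B.items():
        q=p[(x>b[0])&(x<b[1])&(y>b[2])&(y<b[3])&(z>b[4])&(z<b[5])]
        if len(q)>20:
            r=cv2.minAreaRect((q[:,:2]*1000).astype(np.float32)); print(n,k,len(q),np.median(q[:,2]).round(4),np.round(r[0],1),np.round(r[1],1))
print(manip.sense()['eef_pos'])
E
python3 chk.py
```

```text
top bottlecap 178 0.0829 [531.9 338.6] [25.3 24.3]
top jartray 210 0.0572 [531.2 336.8] [38.  41.8]
wrist jarcap 2414 0.0549 [570.6 -60.4] [37.3 37.4]
[ 0.56974313 -0.05986822  0.13051481]
```

{"name": "arm_command", "arguments": {
  "motion": [
    [1,[0,1,25],[0,0,0]],
    [1,[0,0,25],[0,0,0]],
    [1,[0,0,25],[0,0,0]],
    [1,[0,0,18],[0,0,0]],
    [1,[0,0,11],[0,0,0]],
    [0.2,[0,0,0],[0,0,0]],
    [0.2,[0,0,0],[0,0,0]],
    [0.2,[0,0,0],[0,0,0]],
    [0.2,[0,0,0],[0,0,0]]
  ]
}}

```text
t: 12.92
eef_pos: [0.5719, -0.0609, 0.0274]
orientation: [179.9, 0.0, 85.9]
contact_force: [-0.1, 0.2, 0.4]
grip_width: 0.0512
```

Run:
```python
from h import *
im,d,c=cap('side'); 
cv2.imwrite('pics/s3.png',cv2.resize(cv2.convertScaleAbs(im[190:290,230:380,::-1],alpha=1.3),None,fx=5,fy=5))
```

```text
(no output)
```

View pics/s3.png

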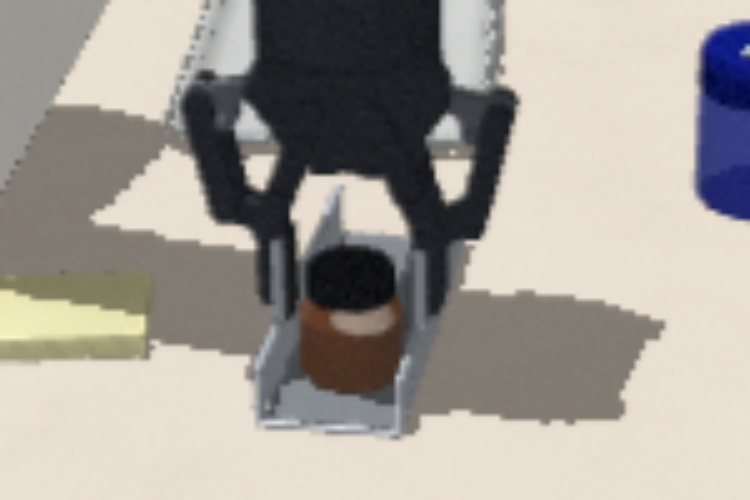

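The tips end at about row 312, just above the rack walls. The pads sit at columns 293 and 415, either side of the jar (300–403), with no contact force. Closing and lifting.

{"name": "arm_command", "arguments": {
  "motion": [
    [-1,[0,0,0],[0,0,0]],
    [-1,[0,0,0],[0,0,0]],
    [-1,[0,0,0],[0,0,0]],
    [-1,[0,0,0],[0,0,0]]
  ]
}}

```text
t: 13.48
eef_pos: [0.5718, -0.0608, 0.0274]
orientation: [179.9, 0.0, 85.9]
contact_force: [-0.6, -0.3, 5.8]
grip_width: 0.0414
```

{"name": "arm_command", "arguments": {
  "motion": [
    [-1,[0,0,-5],[0,0,0]],
    [-1,[0,0,-5],[0,0,0]],
    [-1,[0,0,-10],[0,0,0]],
    [-1,[0,0,-15],[0,0,0]],
    [-1,[0,0,-15],[0,0,0]],
    [-1,[0,0,0],[0,0,0]],
    [-1,[0,0,0],[0,0,0]]
  ]
}}

```text
t: 14.35
eef_pos: [0.5714, -0.0607, 0.0768]
orientation: [180.0, 0.0, 85.9]
contact_force: [-0.2, 1.0, -0.1]
grip_width: 0.0411
```

Run:
```python
from h import *
im,d,c=cap('side'); 
cv2.imwrite('pics/s4.png',cv2.resize(cv2.convertScaleAbs(im[170:290,230:380,::-1],alpha=1.3),None,fx=4,fy=4))
```

```text
(no output)
```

View pics/s4.png

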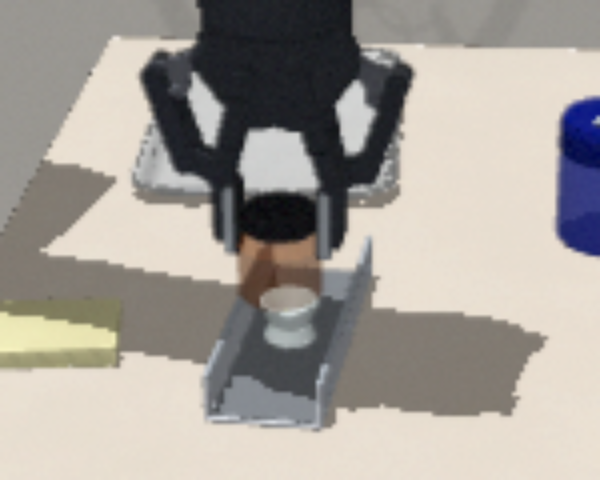

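The jar is held upright at (280,240), and the dish still stands undisturbed in the rack at (290,315). Next I'll carry the jar to the tray.

{"name": "arm_command", "arguments": {
  "motion": [
    [-1,[13,-2.5,0],[0,0,0]],
    [-1,[24,-5,0],[0,0,0]],
    [-1,[30,-6.5,0],[0,0,0]],
    [-1,[30,-6.5,0],[0,0,0]],
    [-1,[30,-6.5,0],[0,0,0]],
    [-1,[30,-6.5,0],[0,0,0]],
    [-1,[30,-6.5,0],[0,0,0]],
    [-1,[30,-6.5,0],[0,0,0]],
    [-1,[30,-6.5,0],[0,0,0]],
    [-1,[24,-5,0],[0,0,0]],
    [-1,[20,-3,0],[0,0,0]],
    [-1,[16,-2.5,0],[0,0,0]],
    [-1,[0,0,0],[0,0,0]],
    [-1,[0,0,18],[0,0,0]],
    [-1,[0,0,15],[0,0,0]],
    [-1,[0,0,10],[0,0,0]],
    [-1,[0,0,6],[0,0,0]],
    [-1,[0,0,0],[0,0,0]],
    [-1,[0,0,1.5],[0,0,0]],
    [-1,[0,0,0],[0,0,0]]
  ]
}}

```text
t: 16.9
eef_pos: [0.5304, 0.2502, 0.0266]
orientation: [180.0, -0.0, 85.9]
contact_force: [-0.2, 0.3, 0.2]
grip_width: 0.0409
```

{"name": "arm_command", "arguments": {
  "motion": [
    [-1,[0,0,1],[0,0,0]],
    [-1,[0,0,0],[0,0,0]],
    [-1,[0,0,0],[0,0,0]]
  ]
}}

```text
t: 17.27
eef_pos: [0.5301, 0.2501, 0.0253]
orientation: [180.0, 0.0, 85.9]
contact_force: [-0.4, 0.1, -0.8]
grip_width: 0.041
```

{"name": "arm_command", "arguments": {
  "motion": [
    [0.2,[0,0,0],[0,0,0]],
    [0.6,[0,0,0],[0,0,0]],
    [1,[0,0,0],[0,0,0]],
    [1,[0,0,0],[0,0,0]],
    [1,[0,0,0],[0,0,0]],
    [1,[0,0,-15],[0,0,0]],
    [1,[0,0,-30],[0,0,0]],
    [1,[0,0,-35],[0,0,0]],
    [1,[0,0,-35],[0,0,0]],
    [1,[0,0,-15],[0,0,0]],
    [1,[-24,6,0],[0,0,0]],
    [1,[-35,8,0],[0,0,0]],
    [1,[-35,8,0],[0,0,0]],
    [1,[-35,8,0],[0,0,0]],
    [1,[-35,8,0],[0,0,0]],
    [1,[-35,8,0],[0,0,0]],
    [1,[-35,8,0],[0,0,0]],
    [1,[-30,8,0],[0,0,0]],
    [1,[0,0,0],[0,0,0]]
  ]
}}

```text
t: 19.65
eef_pos: [0.573, -0.0196, 0.1549]
orientation: [-180.0, 0.0, 85.7]
contact_force: [-1.1, 0.1, 0.6]
grip_width: 0.0852
```

{"name": "arm_command", "arguments": {
  "motion": [
    [1,[0,0,0],[0,0,-0.1743]],
    [1,[0,0,0],[0,0,-0.1743]],
    [1,[0,0,0],[0,0,-0.1743]],
    [1,[0,0,0],[0,0,-0.1743]],
    [1,[0,0,0],[0,0,-0.1743]],
    [1,[0,0,0],[0,0,-0.1743]],
    [1,[0,0,0],[0,0,-0.1743]],
    [1,[0,0,0],[0,0,-0.1743]],
    [1,[0,0,0],[0,0,-0.1743]],
    [1,[0,0,0],[0,0,0]],
    [1,[0,0,0],[0,0,0]]
  ]
}}

```text
t: 21.02
eef_pos: [0.5727, -0.0171, 0.1551]
orientation: [180.0, -0.0, 175.7]
contact_force: [-0.3, -1.2, 0.1]
grip_width: 0.0854
```

```bash
python3 chk.py
python3 - <<'E'
from h import *
im,d,c=cap('wrist'); np.savez('w5',im=im,d=d,**c)
cv2.imwrite('pics/w5.png',cv2.convertScaleAbs(im[:,:,::-1],alpha=1.0))
E
```

```text
top bottlecap 176 0.0829 [531.8 338.7] [24.2 24.5]
top jartray 538 0.0519 [530.4 294.4] [127.8  40.9]
[ 0.57281549 -0.01740815  0.15523334]
```

View pics/w5.png

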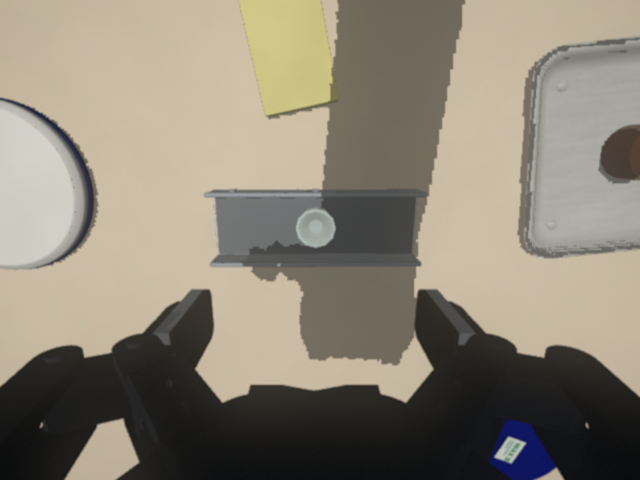

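The dish rim is centred at (316,228) in an empty rack, and the jar stands on the tray at (630,155). I'll intersect the rays to get its position.

Run:
```python
from h import *
def ray(n,u,v,z):
    c=np.load(n); C=-c['R'].T@c['t']; r=c['R'].T@np.linalg.inv(c['K'])@[u,v,1]; return (C+r*(z-C[2])/r[2]).round(4)
print('w',ray('w5.npz',316,228,.027), 'top',ray('top.npz',280+370/7,220+204/7,.022))
c=np.load('top.npz'); p=world(c['d'],c)[235:325,420:510].reshape(-1,3); q=p[(p[:,2]>.017)&(p[:,2]<.03)]; print(len(q),np.round(cv2.minEnclosingCircle((q[:,:2]*1000).astype(np.float32)),1) if 0 else cv2.minEnclosingCircle((q[:,:2]*1000).astype(np.float32)), np.median(q[:,2]))
```

```text
w [ 0.5706 -0.0152  0.027 ] top [ 0.5719 -0.0185  0.022 ]
2684 ((522.0621948242188, -278.6165771484375), 70.66020965576172) 0.018979356707519386
```

{"name": "arm_command", "arguments": {
  "motion": [
    [1,[1.8,0,20],[0,0,0]],
    [1,[0,0,30],[0,0,0]],
    [1,[0,0,30],[0,0,0]],
    [1,[0,0,25],[0,0,0]],
    [1,[0,0,20],[0,0,0]],
    [1,[0,0,14],[0,0,0]],
    [1,[0,0,8],[0,0,0]],
    [1,[0,0,0],[0,0,0]],
    [0.3,[0,0,0],[0,0,0]],
    [0,[0,0,0],[0,0,0]],
    [0,[0,0,0],[0,0,0]],
    [-0.1,[0,0,0],[0,0,0]],
    [-0.2,[0,0,0],[0,0,0]],
    [-1,[0,0,0],[0,0,0]],
    [-1,[0,0,0],[0,0,0]],
    [-1,[0,0,0],[0,0,0]],
    [-1,[0,0,0],[0,0,0]],
    [-1,[0,0,0],[0,0,0]]
  ],
  "grip_force": 25
}}

```text
t: 23.42
eef_pos: [0.5713, -0.0176, 0.0086]
orientation: [-180.0, 0.0, 175.8]
contact_force: [-1.2, 0.8, 5.2]
grip_width: 0.0301
```

{"name": "arm_command", "arguments": {
  "motion": [
    [-1,[0,0,-4],[0,0,0]],
    [-1,[0,0,-6],[0,0,0]],
    [-1,[0,0,-10],[0,0,0]],
    [-1,[0,0,-15],[0,0,0]],
    [-1,[0,0,-15],[0,0,0]],
    [-1,[0,0,-15],[0,0,0]],
    [-1,[0,0,0],[0,0,0]],
    [-1,[0,0,0],[0,0,0]]
  ]
}}

```text
t: 24.42
eef_pos: [0.571, -0.0176, 0.0732]
orientation: [-180.0, -0.0, 175.8]
contact_force: [0.3, 0.2, -0.9]
grip_width: 0.0305
```

Run:
```python
from h import *
im,d,c=cap('side'); 
cv2.imwrite('pics/s6.png',cv2.resize(cv2.convertScaleAbs(im[160:300,220:390,::-1],alpha=1.3),None,fx=4,fy=4))
```

```text
(no output)
```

View pics/s6.png

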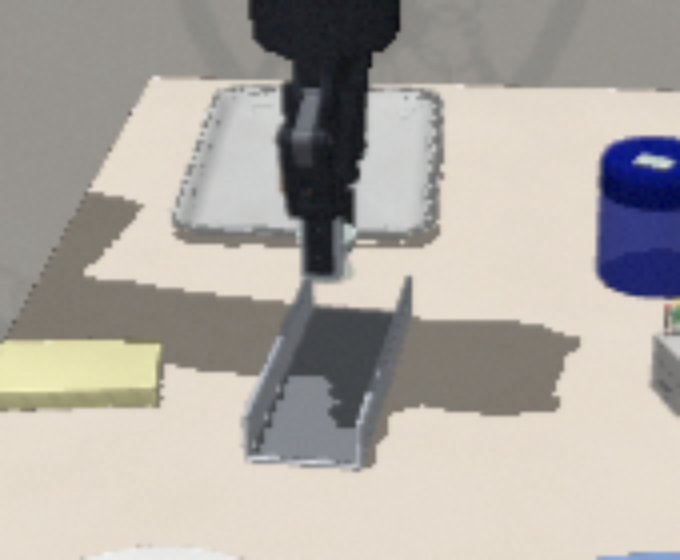

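{"name": "arm_command", "arguments": {
  "motion": [
    [-1,[1.5,-12,0],[0,0,0]],
    [-1,[3,-26,0],[0,0,0]],
    [-1,[3.5,-30,0],[0,0,0]],
    [-1,[3.5,-30,0],[0,0,0]],
    [-1,[3.5,-30,0],[0,0,0]],
    [-1,[3.5,-30,0],[0,0,0]],
    [-1,[3.5,-30,0],[0,0,0]],
    [-1,[3.5,-30,0],[0,0,0]],
    [-1,[2.5,-25,0],[0,0,0]],
    [-1,[2,-20,0],[0,0,0]],
    [-1,[0,-1,0],[0,0,0]],
    [-1,[0,0,0],[0,0,0]],
    [-1,[0,0,15],[0,0,0]],
    [-1,[0,0,15],[0,0,0]],
    [-1,[0,0,10],[0,0,0]],
    [-1,[0,0,5],[0,0,0]],
    [-1,[0,0,0],[0,0,0]],
    [-1,[0,0,1.5],[0,0,0]],
    [-1,[0,0,0],[0,0,0]]
  ]
}}

```text
t: 26.85
eef_pos: [0.522, -0.2789, 0.0272]
orientation: [-180.0, 0.0, 175.8]
contact_force: [0.5, 0.7, 0.0]
grip_width: 0.0304
```

Run:
```python
from h import *
im,d,c=cap('side'); s=manip.sense(); print(s['eef_pos'],s['contact_force'])
cv2.imwrite('pics/s7.png',cv2.resize(cv2.convertScaleAbs(im[250:370,190:330,::-1],alpha=1.1),None,fx=5,fy=5))
```

```text
[ 0.52194054 -0.27889116  0.02719345] [-0.46702457 -0.05566209 -0.03560969]
```

View pics/s7.png

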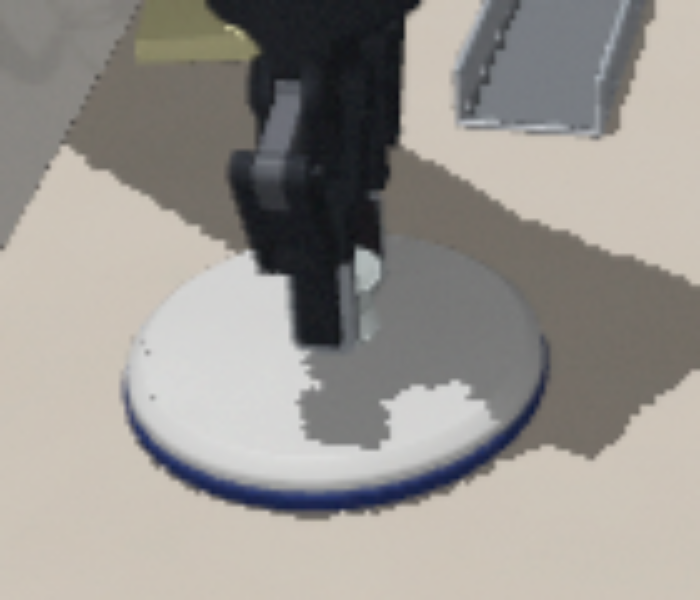

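The dish is held upright over the scale, at (370,295). I'll lower the last bit and release it.

{"name": "arm_command", "arguments": {
  "motion": [
    [-1,[0,0,1],[0,0,0]],
    [-1,[0,0,0],[0,0,0]],
    [-1,[0,0,0.7],[0,0,0]],
    [-1,[0,0,0],[0,0,0]],
    [-1,[0,0,0],[0,0,0]]
  ]
}}

```text
t: 27.52
eef_pos: [0.5219, -0.2787, 0.0255]
orientation: [-180.0, 0.0, 175.8]
contact_force: [-0.2, 1.0, 3.9]
grip_width: 0.031
```

{"name": "arm_command", "arguments": {
  "motion": [
    [-0.2,[0,0,0],[0,0,0]],
    [0,[0,0,0],[0,0,0]],
    [0.3,[0,0,0],[0,0,0]],
    [0.7,[0,0,0],[0,0,0]],
    [1,[0,0,0],[0,0,0]],
    [1,[0,0,0],[0,0,0]],
    [1,[0,0,-15],[0,0,0]],
    [1,[0,0,-25],[0,0,0]],
    [1,[0,0,-30],[0,0,0]],
    [1,[0,0,-40],[0,0,0]],
    [1,[0,0,0],[0,0,0]],
    [1,[0,0,0],[0,0,0]]
  ]
}}

```text
t: 29.02
eef_pos: [0.5218, -0.2787, 0.1357]
orientation: [-180.0, 0.0, 175.8]
contact_force: [-1.0, -0.7, -0.1]
grip_width: 0.0856
```

Run:
```python
from h import *
im,d,c=cap('wrist'); np.savez('w8',im=im,d=d,**c)
im2,_,_=cap('side')
a=im[:,:,::-1]; b=cv2.resize(im2[150:370,190:480,::-1],(633,480))
cv2.imwrite('pics/w8.png',cv2.resize(np.hstack([a,b]),(800,302)))
```

```text
(no output)
```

View pics/w8.png

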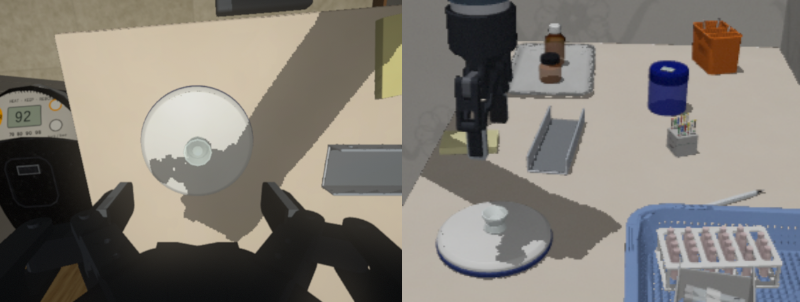

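The dish stands upright on the scale, with the wrist view showing it at (197,151) and the scale circle around (197,140). Bottle and jar are upright on the tray. I'll measure the centring.

Run:
```python
from h import *
c=np.load('w8.npz'); W=world(c['d'],c); C=-c['R'].T@c['t']
def ray(u,v,z): r=c['R'].T@np.linalg.inv(c['K'])@[u,v,1]; return (C+r*(z-C[2])/r[2]).round(4)
s=1273/800
print('dish',ray(197.5*s,151*s,.044))
p=W.reshape(-1,3);q=p[(p[:,2]>.014)&(p[:,2]<.026)&(np.hypot(p[:,0]-.522,p[:,1]+.279)<.1)]
print('scale',cv2.minEnclosingCircle((q[:,:2]*1000).astype(np.float32)),np.median(q[:,2]))
q=p[(p[:,2]>.035)&(p[:,2]<.055)&(np.hypot(p[:,0]-.522,p[:,1]+.279)<.05)]
if len(q): print('dishpts',len(q),np.median(q,0),cv2.minAreaRect((q[:,:2]*1000).astype(np.float32)))
print('scaleray', [ray(u*s,v*s,.019) for u,v in((141,140),(252,140),(197,85.5),(197,195))])
```

```text
dish [ 0.5201 -0.2781  0.044 ]
scale ((519.9381713867188, -279.3874206542969), 71.45848083496094) 0.019015215719969093
dishpts 1492 [ 0.52280997 -0.27873017  0.04197298] ((521.78662109375, -278.476806640625), (31.82014274597168, 31.84063148498535), 71.22911071777344)
scaleray [array([ 0.5074, -0.3478,  0.019 ]), array([ 0.5177, -0.2098,  0.019 ]), array([ 0.4478, -0.2733,  0.019 ]), array([ 0.5877, -0.2838,  0.019 ])]
```

The dish is centred to about 2 mm. Now the jar: turn back and go above it.

{"name": "arm_command", "arguments": {
  "motion": [
    [1,[0,0,0],[0,0,0.1743]],
    [1,[0,0,0],[0,0,0.1743]],
    [1,[0,0,0],[0,0,0.1743]],
    [1,[0,0,0],[0,0,0.1743]],
    [1,[0,0,0],[0,0,0.1743]],
    [1,[0,0,0],[0,0,0.1743]],
    [1,[0,0,0],[0,0,0.1743]],
    [1,[0,0,0],[0,0,0.1743]],
    [1,[0,0,0],[0,0,0.1743]],
    [1,[0,0,0],[0,0,0]]
  ]
}}

```text
t: 30.38
eef_pos: [0.5209, -0.2781, 0.1339]
orientation: [-179.9, -0.1, 86.0]
contact_force: [0.4, 0.3, 0.9]
grip_width: 0.0852
```

{"name": "arm_command", "arguments": {
  "motion": [
    [1,[33,-1.8,0],[0,0,0]],
    [1,[33,-1.8,0],[0,0,0]],
    [1,[33,-1.8,0],[0,0,0]],
    [1,[33,-1.8,0],[0,0,0]],
    [1,[33,-1.8,0],[0,0,0]],
    [1,[33,-1.8,0],[0,0,0]],
    [1,[33,-1.8,0],[0,0,0]],
    [1,[33,-1.8,0],[0,0,0]],
    [1,[33,-1.8,0],[0,0,0]],
    [1,[33,-1.8,0],[0,0,0]],
    [1,[33,-1.8,0],[0,0,0]],
    [1,[33,-1.8,0],[0,0,0]],
    [1,[33,-1.8,0],[0,0,0]],
    [1,[33,-1.8,0],[0,0,0]],
    [1,[33,-1.8,0],[0,0,0]],
    [1,[33,-1.8,0],[0,0,0]],
    [1,[0,0,0],[0,0,0]],
    [1,[0,0,0],[0,0,0]]
  ]
}}

```text
t: 32.62
eef_pos: [0.5305, 0.2496, 0.1345]
orientation: [-179.9, 0.1, 86.0]
contact_force: [-0.2, -0.1, -0.1]
grip_width: 0.0857
```

```bash
sed -i "s/'jartray':(.48,.6,.2,.42/'jartray':(.48,.6,.2,.30/" chk.py; python3 chk.py
```

```text
top bottlecap 82 0.0832 [526.7 340.1] [22.6 14. ]
top jartray 328 0.0507 [532.3 249.1] [37.7 36.6]
wrist bottlecap 1922 0.0854 [529.9 339.6] [25.4 24.8]
wrist jartray 2304 0.0524 [529.7 250.5] [37.5 37.5]
[0.53075467 0.24907834 0.13479405]
```

{"name": "arm_command", "arguments": {
  "motion": [
    [1,[0,0,25],[0,0,0]],
    [1,[0,0,25],[0,0,0]],
    [1,[0,0,25],[0,0,0]],
    [1,[0,0,20],[0,0,0]],
    [1,[0,0,14],[0,0,0]],
    [0.2,[0,0,0],[0,0,0]],
    [0.2,[0,0,0],[0,0,0]],
    [0.2,[0,0,0],[0,0,0]],
    [-1,[0,0,0],[0,0,0]],
    [-1,[0,0,0],[0,0,0]],
    [-1,[0,0,0],[0,0,0]],
    [-1,[0,0,0],[0,0,0]],
    [-1,[0,0,0],[0,0,0]],
    [-1,[0,0,-10],[0,0,0]],
    [-1,[0,0,-15],[0,0,0]],
    [-1,[0,0,-15],[0,0,0]],
    [-1,[0,0,-12],[0,0,0]],
    [-1,[0,0,0],[0,0,0]],
    [-1,[0,0,0],[0,0,0]]
  ],
  "grip_force": 30
}}

```text
t: 35.1
eef_pos: [0.5307, 0.25, 0.0778]
orientation: [-180.0, 0.0, 85.9]
contact_force: [-0.1, -0.5, -0.3]
grip_width: 0.041
```

{"name": "arm_command", "arguments": {
  "motion": [
    [-1,[-13,3,0],[0,0,0]],
    [-1,[-24,5,0],[0,0,0]],
    [-1,[-30,6,0],[0,0,0]],
    [-1,[-30,6,0],[0,0,0]],
    [-1,[-30,6,0],[0,0,0]],
    [-1,[-30,6,0],[0,0,0]],
    [-1,[-30,6,0],[0,0,0]],
    [-1,[-30,6,0],[0,0,0]],
    [-1,[-30,6,0],[0,0,0]],
    [-1,[-24,5,0],[0,0,0]],
    [-1,[-20,4,0],[0,0,0]],
    [-1,[-15.5,4,0],[0,0,0]],
    [-1,[0,0,0],[0,0,0]],
    [-1,[0,0,0],[0,0,0]]
  ]
}}

```text
t: 36.85
eef_pos: [0.5715, -0.0596, 0.078]
orientation: [-180.0, -0.0, 85.9]
contact_force: [0.1, 0.5, -0.9]
grip_width: 0.0406
```

Run:
```python
from h import *
im,d,c=cap('side'); print(manip.sense()['eef_pos'])
cv2.imwrite('pics/s9.png',cv2.resize(cv2.convertScaleAbs(im[170:290,230:380,::-1],alpha=1.3),None,fx=4,fy=4))
```

```text
[ 0.57147334 -0.05939887  0.07797726]
```

View pics/s9.png

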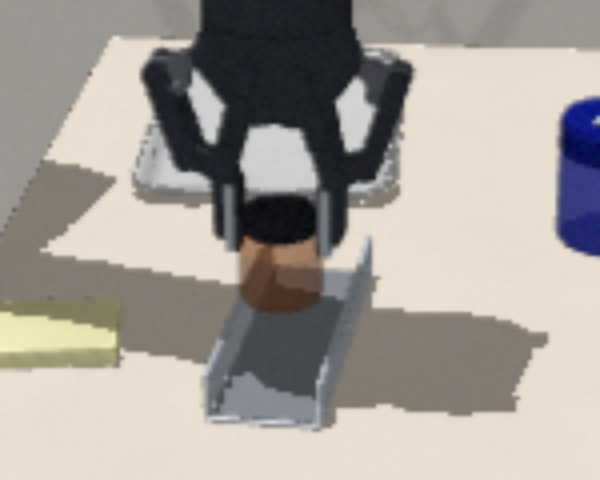

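The jar is held upright at (280,250) over its place. Lowering it.

{"name": "arm_command", "arguments": {
  "motion": [
    [-1,[-1.2,0,15],[0,0,0]],
    [-1,[0,0,15],[0,0,0]],
    [-1,[0,0,10],[0,0,0]],
    [-1,[0,0,6],[0,0,0]],
    [-1,[0,0,2.5],[0,0,0]],
    [-1,[0,0,0],[0,0,0]],
    [-1,[0,0,0],[0,0,0]],
    [-1,[0,0,1],[0,0,0]],
    [-1,[0,0,0],[0,0,0]]
  ]
}}

```text
t: 38.02
eef_pos: [0.5721, -0.0616, 0.0298]
orientation: [179.9, 0.0, 85.9]
contact_force: [-3.3, 0.6, 7.3]
grip_width: 0.0407
```

Run:
```python
from h import *
im,d,c=cap('side'); s=manip.sense(); print(s['eef_pos'],s['contact_force'])
cv2.imwrite('pics/s10.png',cv2.resize(cv2.convertScaleAbs(im[190:290,230:380,::-1],alpha=1.4),None,fx=5,fy=5))
```

```text
[ 0.57211314 -0.06157398  0.02977866] [-3.06968126  0.39513298  7.09918223]
```

View pics/s10.png

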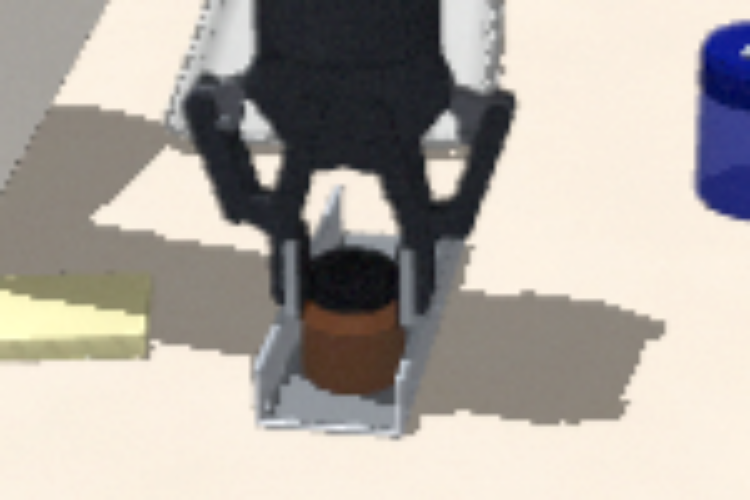

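The jar sits upright inside the channel on its floor (300–403, bottom at about row 392), as it did at the start. Releasing, then above the bottle.

{"name": "arm_command", "arguments": {
  "motion": [
    [-1,[0,0,-0.8],[0,0,0]],
    [-0.1,[0,0,0],[0,0,0]],
    [0.2,[0,0,0],[0,0,0]],
    [0.6,[0,0,0],[0,0,0]],
    [1,[0,0,0],[0,0,0]],
    [1,[0,0,0],[0,0,0]],
    [1,[0,0,-15],[0,0,0]],
    [1,[0,0,-30],[0,0,0]],
    [1,[0,0,-35],[0,0,0]],
    [1,[0,0,-25],[0,0,0]],
    [1,[0,0,0],[0,0,0]],
    [1,[0,0,0],[0,0,0]]
  ]
}}

```text
t: 39.58
eef_pos: [0.5714, -0.0613, 0.1342]
orientation: [-180.0, 0.0, 85.9]
contact_force: [-0.4, 0.0, -0.5]
grip_width: 0.0851
```

```bash
python3 chk.py
```

```text
top bottlecap 178 0.0829 [532.2 338.2] [24.7 25.2]
wrist jarcap 2341 0.0549 [571.6 -61.8] [37.6 37.4]
[ 0.57068006 -0.06118387  0.13323951]
```

The jar is back within 2 mm of its start. Next, the bottle.

{"name": "arm_command", "arguments": {
  "motion": [
    [1,[17,-3,0],[0,0,0]],
    [1,[35,-6,0],[0,0,0]],
    [1,[35,-6,0],[0,0,0]],
    [1,[35,-6,0],[0,0,0]],
    [1,[35,-6,0],[0,0,0]],
    [1,[35,-6,0],[0,0,0]],
    [1,[35,-6,0],[0,0,0]],
    [1,[35,-6,0],[0,0,0]],
    [1,[35,-6,0],[0,0,0]],
    [1,[35,-6,0],[0,0,0]],
    [1,[35,-6,0],[0,0,0]],
    [1,[30,-6,0],[0,0,0]],
    [1,[0,0,0],[0,0,0]],
    [1,[0,0,0],[0,0,0]]
  ]
}}

```text
t: 41.42
eef_pos: [0.5305, 0.3394, 0.1337]
orientation: [-179.9, 0.1, 85.9]
contact_force: [-0.1, -0.8, 0.3]
grip_width: 0.0853
```

```bash
python3 chk.py
```

```text
top bottlecap 176 0.0827 [531.8 338.6] [24.5 24.2]
top jarcap 307 0.0534 [572.7 -62.9] [36.5 36.8]
wrist bottlecap 1494 0.0852 [529.7 340.6] [25.4 24.7]
[0.53110805 0.33877929 0.13407087]
```

{"name": "arm_command", "arguments": {
  "motion": [
    [1,[0,0,25],[0,0,0]],
    [1,[0,0,25],[0,0,0]],
    [1,[0,0,25],[0,0,0]],
    [1,[0,0,15],[0,0,0]],
    [1,[0,0,8],[0,0,0]],
    [-1,[0,0,0],[0,0,0]],
    [-1,[0,0,0],[0,0,0]],
    [-1,[0,0,0],[0,0,0]],
    [-1,[0,0,0],[0,0,0]],
    [-1,[0,0,0],[0,0,0]],
    [-1,[0,0,0],[0,0,0]],
    [-1,[0,0,-10],[0,0,0]],
    [-1,[0,0,-15],[0,0,0]],
    [-1,[0,0,-15],[0,0,0]],
    [-1,[0,0,-15],[0,0,0]],
    [-1,[0,0,-15],[0,0,0]],
    [-1,[0,0,0],[0,0,0]],
    [-1,[0,0,0],[0,0,0]]
  ]
}}

```text
t: 43.78
eef_pos: [0.5312, 0.3394, 0.1061]
orientation: [-180.0, 0.0, 85.9]
contact_force: [-0.6, -1.1, -2.1]
grip_width: 0.0407
```

{"name": "arm_command", "arguments": {
  "motion": [
    [-1,[-12,3,0],[0,0,0]],
    [-1,[-24,5.5,0],[0,0,0]],
    [-1,[-30,7,0],[0,0,0]],
    [-1,[-30,7,0],[0,0,0]],
    [-1,[-30,7,0],[0,0,0]],
    [-1,[-30,7,0],[0,0,0]],
    [-1,[-30,7,0],[0,0,0]],
    [-1,[-30,7,0],[0,0,0]],
    [-1,[-30,7,0],[0,0,0]],
    [-1,[-24,5.5,0],[0,0,0]],
    [-1,[-20,4,0],[0,0,0]],
    [-1,[-15.5,3,0],[0,0,0]],
    [-1,[0,0,0],[0,0,0]],
    [-1,[0,0,0],[0,0,0]]
  ]
}}

```text
t: 45.52
eef_pos: [0.5791, 0.0303, 0.1063]
orientation: [-180.0, -0.0, 85.9]
contact_force: [-0.4, 0.5, -1.9]
grip_width: 0.0405
```

Run:
```python
from h import *
im,d,c=cap('side'); print(manip.sense()['eef_pos'])
cv2.imwrite('pics/s11.png',cv2.resize(cv2.convertScaleAbs(im[150:300,200:420,::-1],alpha=1.3),None,fx=3,fy=3))
```

```text
[0.5790526  0.03056128 0.1063452 ]
```

View pics/s11.png

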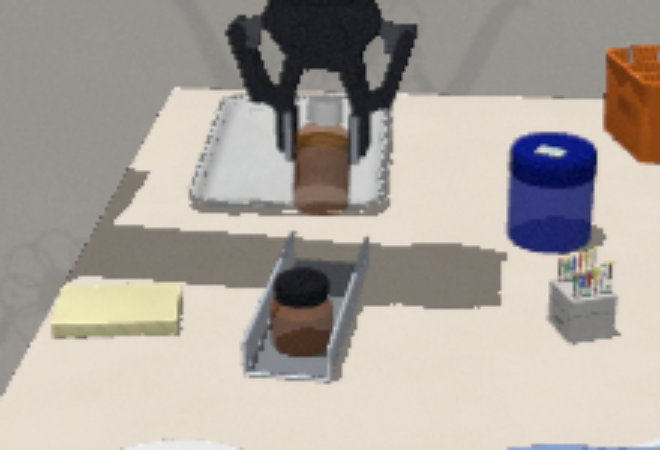

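The bottle is held upright at (322,170) over its place, and the jar stands in the rack at (302,315). Lowering.

{"name": "arm_command", "arguments": {
  "motion": [
    [-1,[0,-0.5,18],[0,0,0]],
    [-1,[0,0,18],[0,0,0]],
    [-1,[0,0,15],[0,0,0]],
    [-1,[0,0,10],[0,0,0]],
    [-1,[0,0,4.5],[0,0,0]],
    [-1,[0,0,0],[0,0,0]],
    [-1,[0,0,1],[0,0,0]],
    [-1,[0,0,0],[0,0,0]],
    [-1,[0,0,0],[0,0,0]]
  ]
}}

```text
t: 46.7
eef_pos: [0.5789, 0.0298, 0.0402]
orientation: [180.0, 0.0, 85.9]
contact_force: [-0.0, 0.8, 0.1]
grip_width: 0.0405
```

{"name": "arm_command", "arguments": {
  "motion": [
    [-1,[0,0,1],[0,0,0]],
    [-1,[0,0,0],[0,0,0]],
    [-1,[0,0,0.8],[0,0,0]],
    [-1,[0,0,0],[0,0,0]],
    [-1,[0,0,0],[0,0,0]]
  ]
}}

```text
t: 47.32
eef_pos: [0.579, 0.0298, 0.0399]
orientation: [179.9, 0.0, 85.9]
contact_force: [-4.7, -0.3, 11.4]
grip_width: 0.0409
```

Contact with the floor. I'll ease off, release and rise.

{"name": "arm_command", "arguments": {
  "motion": [
    [-1,[0,0,-1.2],[0,0,0]],
    [-1,[0,0,0],[0,0,0]],
    [-0.1,[0,0,0],[0,0,0]],
    [0.2,[0,0,0],[0,0,0]],
    [0.6,[0,0,0],[0,0,0]],
    [1,[0,0,0],[0,0,0]],
    [1,[0,0,0],[0,0,0]],
    [1,[0,0,-15],[0,0,0]],
    [1,[0,0,-30],[0,0,0]],
    [1,[0,0,-40],[0,0,0]],
    [1,[0,0,-40],[0,0,0]],
    [1,[0,0,-25],[0,0,0]],
    [1,[0,0,0],[0,0,0]],
    [1,[0,0,0],[0,0,0]],
    [1,[0,0,0],[0,0,0]]
  ]
}}

```text
t: 49.2
eef_pos: [0.5777, 0.0299, 0.1879]
orientation: [-179.9, 0.0, 85.9]
contact_force: [0.2, 0.2, 0.4]
grip_width: 0.0855
```

```bash
python3 chk.py
python3 - <<'E'
from h import *
im,d,c=cap('side'); cv2.imwrite('pics/s12.png',im[:,:,::-1])
im,d,c=cap('top'); p=world(d,c).reshape(-1,3); x,y,z=p.T
for n,b in {'cobalt':(.7,.82,.08,.2,.07,.1),'file':(.74,.81,-.05,.02,.03,.08),'pad':(.38,.49,-.1,.05,.008,.02),'dish':(.49,.56,-.31,-.24,.033,.055)}.items():
    q=p[(x>b[0])&(x<b[1])&(y>b[2])&(y<b[3])&(z>b[4])&(z<b[5])]
    print(n,len(q),np.round(cv2.minAreaRect((q[:,:2]*1000).astype(np.float32))[0],1))
E
```

```text
top jarcap 304 0.0538 [573.4 -62.9] [35.6 36.7]
wrist jarcap 1314 0.0549 [571.6 -61. ] [37.2 37.4]
wrist bcaprack 875 0.0879 [577.9  30.5] [23.7 25. ]
[0.57789121 0.02989161 0.18804213]
cobalt 0 [0. 0.]
file 0 [0. 0.]
pad 708 [434.1 -35.7]
dish 212 [ 523.2 -278.7]
```

View pics/s12.png

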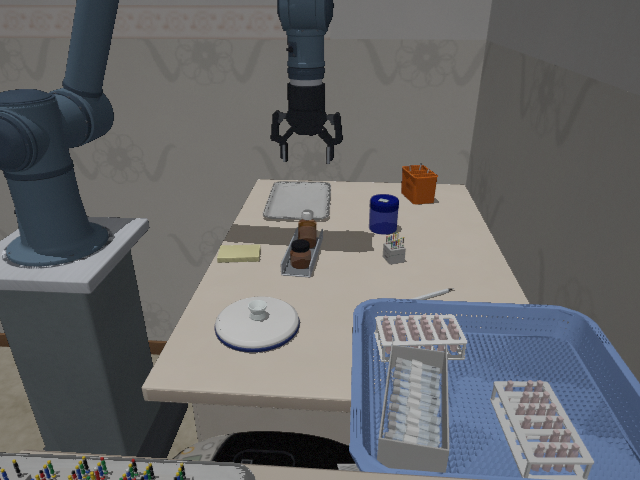

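Everything stands in place: the dish is on the scale at (258,310), and the bottle and jar are in the rack at (307,232) and (300,253). The pad, cobalt jar and file block are at the same pixels as at the start. Handing in.

```bash
python3 -c "
from station import manip
print(manip.close_job())"
```

```text
the job is handed in; nothing more can be done
None
```

The job is done and handed in at about 49 s: the dish is on the scale, and the bottle and jar are back in the rack. I moved the bottle and then the jar to the tray, put the dish on the scale, then returned the jar and the bottle.

**Last checks:**
- **Dish:** it stands upright, about 2–3 mm from the scale's centre.
- **Bottle:** it is upright, less than 1 mm from its measured start.
- **Jar:** it is upright and about 1–2 mm from its start by the wrist camera. The top camera read about 2 mm off to one side of that.
- **Note pad, cobalt jar and file block:** in the side view they look unmoved.

**Checks that failed or disagreed:** in the last top picture the arm hid the cobalt jar and the file block, so neither could be measured. It probably hid part of the note pad too: its measured centre there came out 9 mm from the first reading, with far fewer points. For these three I relied on the side view alone.

Setting the jar and the bottle down in the rack pressed them onto the floor with about 7 N and 11 N (well under the 40 N limit). I eased off before releasing each.

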